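Fold back the dust-cupboard door and stow the movement tray

ROBOT

A 6-joint arm with a two-finger parallel gripper is mounted at the origin on the work surface. World frame = base frame: x ahead of the robot, y to its left, z up, the work surface at z = 0. Lengths are in m, angles in degrees, forces in N, time in s.
With the tool pointing down it reaches from about 0.375 to 0.925 m from the base axis. Payload 5.7 kg.
Tool frame: the origin (TCP) lies midway between the tips of the shut fingers; the grasp point (between the pads) lies 19 mm behind it; z points along the fingers, y is the line along which they close (so a half turn about z gives the same grasp; the last joint's range is limited). The gripper opens to 88 mm and grips with 3 to 60 N. Pads are 20 mm wide; open, the fingers measure 115 mm over their backs; the gripper's body (75 mm by 178 mm) begins 61 mm behind the grasp point.
Start: joints at [70.067, 20.558, 86.54, -0, 72.909, -6.595], TCP at [0.138, 0.584, 0.223] pointing down, gripper open.
Joint ranges: [-170.27, 170.27], [-57.76, 135], [12.27, 136.19], [-55.21, 235.2], [11.17, 155.16], [-170.74, 170.74]. Speed limits (degrees/s): [136.94, 136.94, 180, 180, 180, 180].

INTERFACE

Orientations are given as [roll, pitch, yaw] about the fixed x, y, z axes, in that order (R = Rz(yaw) Ry(pitch) Rx(roll)).
In Python, from rig import robot gives the robot as it stands.
- The arm moves only by the tool move_arm, never from a script. Its argument "commands" is text: rows parted by semicolons, each of 7 numbers parted by spaces: the gripper command: -1 is fully open, 1 is shut, values between are in proportion, then the shift along the tool's x, y, z in cm, then the turn, a rotation vector about the tool's x, y, z in degrees. A call has 1 to 5 rows; each row shifts and turns the commanded pose from where the row before left it, along the tool's axes as they then stand; what a row does not reach is not made up. A row lasts 1/10 s, in which the tool goes at most 50 mm and 8.59 degrees, less where a joint would pass 70% of its speed; a pose out of reach is approached as far as the arm can. A call is refused whole if a number of a shift passes 5 or a number of a turn 8.59, either way. A call with a gripper value outside its range is refused whole. The fingers move at their own pace and stop on an object; "force" is the grip in N (left out, the last holds). Time passes only in rows, so rows that do not move let the fingers close. It gives the time, the measured TCP pose, the force, the opening and the grip force at its end, in the units of the state.
- robot.state(): the state, without advancing time (a new reading comes with each control period).
- robot.get_image(name): name is "scene" or "top" or "wrist"; returns a dict with "pixels" (400x640x3 uint8, red, green, blue), "range_z" (400x640 float32, m along the optical axis (not along the pixel's ray), 0 where there is no reading), "fx", "fy", "cx", "cy" (pixels), "k1" (the pictures are not rectified: a ray, as slopes to the right and down, at radius r is drawn at 1 + k1 r^2 times it, then the intrinsics apply), "rvec" (rotation vector, rad) and "tvec" (3), from world to camera coordinates, as OpenCV has them. Camera axes: x right, y down, z forward; pixel columns grow to the right and rows downward; lengths in m; the calibration is good to about 2 mm. A picture is of the moment at which its call begins.
- robot.job_done(): hands the job in; it is judged then, once.
Trained networks look in a picture, given as the dict that the camera call returned (one of the last four; its "shot" number tells which), for a name from the list of things; names that differ only in an ending like _2 or _b are one class to them, and where a whole thing is asked for, a point or a joint stands for the part that bears it (a point fixed in the world has none). Each returns a list of dicts, best first, with "score" (0 to 1); they miss things now and then, are a little off and sometimes report something else, mostly with a low value. They report only what shows in the picture. A call takes as long as a camera call.
- robot.find_in(picture, query): "location" ([column, row] in pixels, amid what is visible of it).
The state is a dict: "clock": time; "joint_positions": joint angles; "joint_vel": joint speeds; "joint_efforts": joint torques, N m; "position": TCP position; "tcp_rot": TCP orientation; "wrist_force": force on the tool from outside, world axes, zero at the start; "torque": the same for the moment, N m; "grip_width": opening from 0.0 (shut) to 1.0 (fully open); "gripper_force": force on a finger pad.
Only numpy, scipy, OpenCV 4.12 (cv2) and the standard library are available. Lean on these libraries where they do the work, as an engineer would, in place of code of your own. Each camera call takes 0.05 s, during which the arm holds its last target. There are 200 camera calls.

TASK

Push the blue bifold door of the little bench cupboard at the post on its fold until both panels are folded right up against the hinge side. Then pick up the green movement tray, keep it level, set it down on the cupboard's floor board with its front end just through the doorway and its orange pull towards the robot, and let go of it. Take it again by the orange pull and slide it straight in beside the black case until it is fully home against the back wall; leave the door folded open and everything else where it is.

Things in the scene. Friction and masses are not known exactly. Their poses are not given: they have to be found in the camera images.
- cupboard: white bench cupboard, fixed; place and yaw (up to 10 degrees) vary. Origin: on the bench (z = 0) under the middle of the door track (dark strip); x points into the cupboard, y left along the track, z up. Brown floor board: top at z = 15 mm, x = -90 (apron before the door) to 225 mm, 270 mm wide. Side walls: inner faces y = +-125 mm, from x = 0 back, 80 mm high.
- roof_edge (a point): middle of the roof's front edge, 90 mm behind the door track and 90 mm above the bench (roof top). The roof is clear plastic, 10 mm thick (underside 80 mm up) and covers only x = 90 to 225 mm of the cupboard; in front of this edge it is open above.
- back_stop (a point): middle of the back wall's inner face at floor-board level: x = 215, y = 0, z = 15 mm in the cupboard's frame. The tray's front end meets this wall when fully home.
- jamb (a point): the door's fixed hinge, at x = 0, y = -125, z = 18 mm in the cupboard's frame (right-hand end of the track, seen from the robot); hinge axis upright.
- door (a joint): angle a (rad) of the first door panel: 0 = shut flat along the track, 1.45 = fully folded (stop); starts about 0.5 to 0.95. Two blue panels, 125 mm between hinges, 8 mm thick, tops 80 mm above the bench. The fold points to the robot, at x = -125 sin a, y = -125 + 125 cos a mm in the cupboard's frame; panel two leads back from it to the track. Stays where left; 2 to 3 N at the fold moves it.
- fold (a point): centre of the top (122 mm above the bench) of the upright brass post on the fold, 16 mm thick with an orange cap 20 mm wide and 6 mm high; it stands free for 42 mm above the panels' tops. Push it round the jamb hinge on a circle of 125 mm radius.
- tray: open green tray, three watch movements fixed in it, about 0.3 to 0.5 kg: body 140 (its x) x 60 (y) x 36 mm high, orange pull on its rear (-x) end. Origin: at the underside, under the body's middle (near its centre of mass); z up. Starts on the bench left or right of the cupboard, x axis within 25 degrees of away from the robot. Fully home its origin is at x = 145, y about 55 mm in the cupboard's frame.
- tray_pull (a point): the place to grip the orange pull: a bar 14 mm wide (tray's y) running back 39 mm from the tray's rear end, 8 to 34 mm above its underside. This point is 92 mm behind the tray's origin (22 mm behind the rear end), 24 mm above its underside.
- pliers_block: wooden block 70 x 100 x 35 mm with two yellow-and-black pliers standing in it, 134 mm tall over all; origin under its centre; leave alone
- stowed_case: flat black case 100 x 50 x 40 mm already stowed inside the cupboard, behind the hinge-side panel; origin under its centre; leave alone
- oil_jar: amber glass jar with black cap, 54 mm wide, 75 mm tall; origin under its centre; leave alone
- black_tin: round black tin, 80 mm wide, 32 mm tall; origin under its centre; leave alone
- blue_dish: shallow blue dish, 100 mm wide, 22 mm tall; origin under its centre; leave alone
- beaker: clear glass beaker, 72 mm wide, 75 mm tall; origin under its centre; leave alone

How it is judged (in metres and radians):
On the way, in this order (a step that is already met when the one before it is completed fails the run):
1. the bifold door is folded up (door angle above 1.28) (value of joint door above 1.28 rad), for 0.2 s.
2. the tray has been set down level on the floor board with its front end through the doorway, and let go (z of tray in the frame of cupboard between 0.01 and 0.022 m and angle between tray's own z axis and vertical below 0.1 rad and x of tray in the frame of cupboard between -0.068 and 0.095 m and angle between the x axis of tray and the x axis of cupboard, either way round below 0.35 rad and x of tray_pull in the frame of cupboard below 0 m and contact force between the fingers and tray below 0.2 N and linear speed of tray below 0.02 m/s), for 0.2 s.
3. the tray has been taken by its orange pull (distance between the grasp point and tray_pull below 0.03 m and contact force between the fingers and tray above 5 N), for 0.1 s.
At the end, for the whole second after the job is handed in: The tray lies level on the cupboard's floor board, pull towards the doorway, straight within 0.15 rad and its front end within 13 mm of the back wall, at rest and let go; the door is still folded up (angle above 1.25) (z of tray in the frame of cupboard between 0.01 and 0.022 m and angle between tray's own z axis and vertical below 0.1 rad and x of tray in the frame of cupboard between 0.132 and 0.155 m and x of tray_pull in the frame of cupboard above 0 m and angle between the x axis of tray and the x axis of cupboard, either way round below 0.15 rad and linear speed of tray below 0.01 m/s and contact force between the fingers and tray below 0.2 N and value of joint door above 1.25 rad); the robot touches nothing.
It fails at once if the tray is tipped by more than 0.35 rad (angle between tray's own z axis and vertical above 0.35 rad).
It fails at once if a bystander (pliers block, stowed case, oil jar, black tin, blue dish or beaker) is shifted by more than 20 mm or tipped over (distance of any of pliers_block, stowed_case, oil_jar, black_tin, blue_dish, beaker from where it was at the start of the episode above 0.02 m or angle between any of pliers_block, stowed_case, oil_jar, black_tin, blue_dish, beaker's own z axis and vertical above 0.3 rad).
It also fails if it takes over 72 s, if anything falls off the work surface, if the arm or the gripper's body presses on something with over 40 N, if the wrist force passes 120 N, or if a joint passes its speed limit or range.

## Working session

There is one attempt and no reset: what is moved stays moved. The work goes in short steps, Python scripts to look and compute and a tool call to move; the robot and the scene stay as the last step left them, time stands still between calls to the robot, and variables do not carry over. Pictures are saved under pics/ and viewed, at most 10 in all, crops included, and the job is handed in when it is done.

Besides the shell and the picture viewer there is one more tool, called after "Call:" as name(argument=value, ...), one argument or row to a line, values as JSON. move_arm: Moves the arm, as the interface text tells. Its arguments: {"type":"object","properties":{"commands":{"type":"string"},"force":{"type":"number"}},"required":["commands"]}

```bash
mkdir -p pics
cat > h.py <<'E'
import numpy as np, cv2
from scipy.spatial.transform import Rotation as R
from rig import robot
def cam(n):
    return robot.get_image(n)
def save(im,f): cv2.imwrite('pics/'+f,im['pixels'][:,:,::-1])
def cloud(im):
    """world xyz per pixel (nan if no range)"""
    v,u=np.mgrid[0:400,0:640]
    K=np.array([[im['fx'],0,im['cx']],[0,im['fy'],im['cy']],[0,0,1.]])
    p=cv2.undistortPoints(np.stack([u.ravel(),v.ravel()],1).astype(float)[:,None],K,np.array([im['k1'],0,0,0.]))[:,0]
    # exact for small k1
    z=im['range_z'].ravel().astype(float); z[z<=0]=np.nan
    c=np.stack([p[:,0]*z,p[:,1]*z,z],1)
    Rm=cv2.Rodrigues(np.array(im['rvec'],float))[0]
    return ((c-np.array(im['tvec']).ravel())@Rm).reshape(400,640,3)
def at(P,uv,k=2):
    u,v=int(round(uv[0])),int(round(uv[1]))
    return np.nanmedian(P[max(0,v-k):v+k+1,max(0,u-k):u+k+1].reshape(-1,3),0)
E
python3 - <<'E'
from h import *
np.set_printoptions(precision=4,suppress=True)
print(robot.state())
for n in ['top','scene']:
    im=cam(n);save(im,n+'0.png');P=cloud(im);np.save(n+'0.npy',P);np.save(n+'0c.npy',im['pixels'])
    print(n,im['k1'],im['fx'])
    for q in ['cupboard','roof_edge','back_stop','jamb','door','fold','tray','tray_pull','pliers_block','stowed_case','oil_jar','black_tin','blue_dish','beaker']:
        for d in robot.find_in(im,q)[:2]: print(q,round(d['score'],2),np.round(d['location'],1),at(P,d['location']))
E
```

```text
{'clock': 0.0, 'joint_positions': array([70.0681, 20.5978, 86.5966, -0.0009, 72.9086, -6.5946]), 'joint_vel': array([-0.014 ,  0.0295,  0.0543,  0.0133, -0.1039,  0.0904]), 'joint_efforts': array([  0.0005, -51.5375, -27.0728,   0.0678,   0.0343,  -0.0002]), 'position': array([0.1382, 0.5832, 0.2218]), 'tcp_rot': array([-179.8976,   -0.0109,  166.6629]), 'wrist_force': array([ 0.0072, -0.4103, -0.6273]), 'torque': array([ 0.0146, -0.0127,  0.0155]), 'gripper_force': 0.0, 'grip_width': 0.999130301553542}
top 0.03086571106361675 382.4597810580281
cupboard 0.94 [308.3 174.8] [0.6601 0.0299 0.0157]
roof_edge 0.93 [305.6 174.5] [0.6637 0.0359 0.0159]
back_stop 0.84 [304.5 169.8] [0.6765 0.0419 0.0156]
jamb 0.84 [306.3 171. ] [0.6734 0.0358 0.0147]
door 0.75 [321.  214.7] [ 0.5362 -0.0074  0.0159]
fold 0.6 [324.9 220.5] [ 0.5195 -0.0192  0.0158]
tray 0.81 [424.5 245.2] [ 0.4406 -0.3125  0.0167]
tray 0.18 [325.2 221.5] [ 0.5112 -0.0175  0.0763]
tray_pull 0.62 [424.4 245.3] [ 0.4406 -0.3125  0.0167]
pliers_block 0.76 [207.8 249.2] [0.4414 0.3168 0.0567]
stowed_case 0.48 [324.6 161.6] [ 0.688
[... 351 characters left out ...]
4] [0.6877 0.012  0.0882]
jamb 0.74 [338.9 223. ] [0.6845 0.019  0.0848]
door 0.91 [299.4 212.9] [ 0.531  -0.0034  0.0351]
fold 0.57 [373.7 130.1] [0.5273 0.5299 0.0098]
fold 0.55 [298.7 210.7] [ 0.5313 -0.003   0.0474]
tray 0.61 [223.6 263.2] [ 0.441  -0.2954  0.0181]
tray_pull 0.83 [222.4 262.6] [ 0.4343 -0.2985  0.0167]
pliers_block 0.78 [334.  144.9] [0.4556 0.339  0.0363]
stowed_case 0.39 [199.4 325.4] [ 0.512  -0.4963  0.0051]
oil_jar 0.84 [272.1 288.9] [ 0.6451 -0.2949  0.0763]
black_tin 0.78 [374.8 178.5] [0.6673 0.2868 0.0324]
black_tin 0.17 [337.6 222.2] [0.6566 0.0511 0.017 ]
blue_dish 0.65 [375.5 130.4] [0.5362 0.5325 0.0099]
blue_dish 0.37 [271.3 290.2] [ 0.6441 -0.2996  0.0757]
```

Run:
```python
import cv2
a=cv2.imread('pics/top0.png');b=cv2.imread('pics/scene0.png')
cv2.imwrite('pics/topc.png',cv2.resize(a[120:300,180:500],(800,450),interpolation=cv2.INTER_CUBIC))
cv2.imwrite('pics/scenec.png',cv2.resize(b[100:340,160:480],(800,600),interpolation=cv2.INTER_CUBIC))
```

```text
(no output)
```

View pics/topc.png

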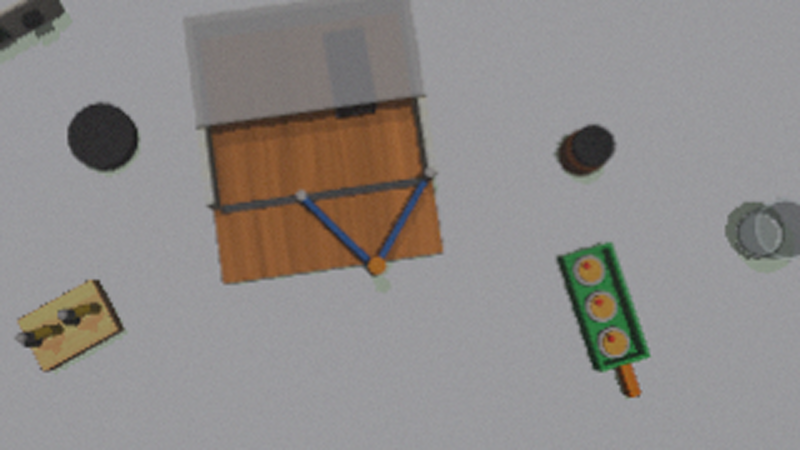

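View pics/scenec.png

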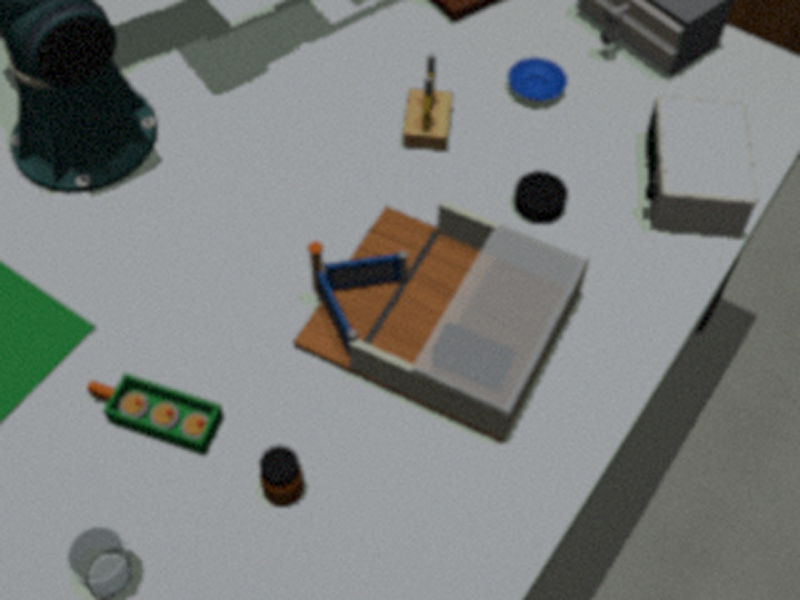

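The top view shows the fold cap at crop (376,265), the track ends at (212,207) and (430,178), and the stowed case on the right under the roof. The tray is right of the cupboard with its pull at (630,385). The scene view agrees. Next I'll fit the poses.

```bash
cat > fit.py <<'E'
from h import *
np.set_printoptions(precision=4,suppress=True)
def tray_fit(P,C,zoff=0.0):
    hsv=cv2.cvtColor(C,cv2.COLOR_RGB2HSV)
    g=(hsv[...,0]>45)&(hsv[...,0]<80)&(hsv[...,1]>120)&(P[...,2]>zoff+.025)&(P[...,2]<zoff+.05)&(P[...,0]>.3)&(P[...,0]<.9)
    q=P[g]; r=cv2.minAreaRect(q[:,:2].astype(np.float32)*1000)
    b=cv2.boxPoints(r); e=b[1]-b[0]; f=b[2]-b[1]
    l=e if np.linalg.norm(e)>np.linalg.norm(f) else f
    if l[0]<0:l=-l
    return np.array(r[0]),np.linalg.norm(e),np.linalg.norm(f),np.degrees(np.arctan2(l[1],l[0])),q[:,2].mean(),len(q)
E
python3 - <<'E'
from fit import *
for n in ['top','scene']:
    P=np.load(n+'0.npy');C=np.load(n+'0c.npy')
    print(n,'tray',tray_fit(P,C))
    hsv=cv2.cvtColor(C,cv2.COLOR_RGB2HSV)
    w=(P[...,0]>.35)&(P[...,0]<.95)&(abs(P[...,1])<.25)
    o=(hsv[...,0]>5)&(hsv[...,0]<18)&(hsv[...,1]>190)&(hsv[...,2]>150)
    q=P[o&w&(P[...,2]>.1)];print('cap',len(q),q.mean(0) if len(q) else 0, q.min(0),q.max(0))
    oo=o&(P[...,1]<-.2)&(P[...,1]>-.45)&(P[...,2]>.01)&(P[...,0]<.45)&(P[...,0]>.25);q=P[oo];print('pull',len(q),q.mean(0) if len(q) else 0)
    br=(hsv[...,0]>3)&(hsv[...,0]<20)&(hsv[...,1]>100)&(P[...,2]>.008)&(P[...,2]<.022)&w&(P[...,0]>.45)
    q=P[br][:,:2]*1000; r=cv2.minAreaRect(q.astype(np.float32));print('brown',r,cv2.boxPoints(r))
    bl=(hsv[...,0]>100)&(hsv[...,0]<125)&(hsv[...,1]>120)&w&(P[...,2]>.06)&(P[...,2]<.095)
    q=P[bl];print('blue n',len(q),q.mean(0) if len(q) else 0)
    np.save(n+'brown.npy',P[br])
    # front edge: per-y minimal x
    y=P[br][:,1];x=P[br][:,0];pts=[]
    for a in np.arange(-.12,.17,.01):
        m=(y>a)&(y<a+.01)
        if m.sum()>5: pts.append((a+.005,x[m].min()))
    pts=np.array(pts);print(pts.T)
E
```

```text
top tray (array([ 449.2043, -302.2416]), np.float32(58.774178), np.float32(138.22557), np.float32(15.499541), np.float64(0.03519653328806595), 228)
cap 14 [ 0.4986 -0.0317  0.1223] [ 0.4915 -0.0381  0.1204] [ 0.5052 -0.0271  0.1243]
pull 31 [ 0.3644 -0.3255  0.0341]
brown ((597.3433837890625, 29.552566528320312), (193.27980041503906, 267.0293884277344), 6.999351501464844) [[ 485.1539  150.2959]
 [ 517.6935 -114.7435]
 [ 709.5329  -91.1908]
 [ 676.9932  173.8486]]
blue n 130 [ 0.547  -0.0223  0.0779]
[[-0.115  -0.105  -0.095  -0.085  -0.075  -0.065  -0.055  -0.045  -0.035
  -0.025  -0.015  -0.005   0.005   0.015   0.025   0.035   0.045   0.055
   0.065   0.075   0.085   0.095   0.105   0.115   0.125   0.135   0.145
   0.155   0.165 ]
 [ 0.5192  0.5162  0.5162  0.5166  0.5137  0.5112  0.5111  0.5114  0.5147
   0.5147  0.506   0.5061  0.5034  0.5036  0.5007  0.5008  0.4982  0.4982
   0.4957  0.4955  0.4929  0.493   0.4932  0.4904  0.4905  0.4877  0.4879
   0.4911  0.6467]]
scene tray (array([615.2841,  50.4658]), np.float32(143.44974), np.float32(905.83997), np.float32(64.904785), np.fl
[... 167 characters left out ...]
98046875, 33.738014221191406), (237.72584533691406, 268.7613220214844), 7.612208366394043) [[ 483.272   151.1889]
 [ 518.8742 -115.2039]
 [ 754.5051  -83.7129]
 [ 718.9029  182.6799]]
blue n 141 [ 0.544  -0.0209  0.0739]
[[-0.115  -0.105  -0.095  -0.085  -0.075  -0.065  -0.055  -0.045  -0.035
  -0.025  -0.015  -0.005   0.005   0.015   0.025   0.035   0.045   0.055
   0.065   0.075   0.085   0.095   0.105   0.115   0.125   0.135   0.145
   0.155   0.165 ]
 [ 0.5219  0.517   0.5171  0.5158  0.5151  0.5163  0.5124  0.5118  0.5421
   0.5221  0.5183  0.5216  0.5282  0.5446  0.5485  0.5638  0.5635  0.5001
   0.4993  0.498   0.4945  0.4972  0.4959  0.4912  0.4941  0.4918  0.4894
   0.4971  0.5661]]
```

```bash
cat > plan.py <<'E'
from h import *
import sys
def plan(goals,start=None):
    """goals: list of (x,y,z m, yaw deg, rows); prints rounded rows, tool axes"""
    s=robot.state()
    if start is None: p=np.array(s['position'])*100; yaw=s['tcp_rot'][2]
    else: p=np.array(start[:3])*100; yaw=start[3]
    print('pos',p,s['tcp_rot'],'t',s['clock'])
    out=[]
    for x,y,z,gy,n in goals:
        g=np.array([x,y,z])*100
        for i in range(n):
            k=n-i
            dy=((gy-yaw+180)%360-180)/k; dw=(g-p)/k
            M=(R.from_euler('z',yaw,degrees=True)*R.from_euler('x',180,degrees=True))
            t=np.round(M.inv().apply(dw),2); tz=round(-dy,1)
            p=p+M.apply(t); yaw-=tz
            out.append('%g %g %g 0 0 %g'%(t[0]+0,t[1]+0,t[2]+0,tz+0))
    for i in range(0,len(out),5): print('; '.join('G '+o for o in out[i:i+5]))
    print('end',p,yaw)
E
python3 - <<'E'
from plan import *
plan([(.498,-.031,.21,149.3,15),(.498,-.031,.096,149.3,5)])
E
```

```text
pos [13.84127603 58.37870353 22.26376075] [-1.79994585e+02  1.69426004e-04  1.66662658e+02] t 1.5
G -3.28 -3.44 0.08 0 0 1.2; G -3.35 -3.37 0.08 0 0 1.2; G -3.42 -3.29 0.08 0 0 1.2; G -3.49 -3.22 0.09 0 0 1.1; G -3.55 -3.15 0.08 0 0 1.2
G -3.61 -3.08 0.09 0 0 1.1; G -3.67 -3.01 0.08 0 0 1.2; G -3.73 -2.93 0.09 0 0 1.1; G -3.79 -2.86 0.08 0 0 1.2; G -3.85 -2.78 0.09 0 0 1.1
G -3.9 -2.71 0.08 0 0 1.2; G -3.96 -2.62 0.09 0 0 1.1; G -4.01 -2.55 0.08 0 0 1.2; G -4.06 -2.46 0.09 0 0 1.1; G -4.1 -2.39 0.08 0 0 1.2
G 0 0 2.28 0 0 0; G 0 0 2.28 0 0 0; G 0 0 2.28 0 0 0; G 0 0 2.28 0 0 0; G 0 0 2.28 0 0 0
end [49.79475315 -3.09911866  9.60376075] 149.26265762468728
```

Call:
move_arm(
  commands="-1 -3.28 -3.44 0.08 0 0 1.2; -1 -3.35 -3.37 0.08 0 0 1.2; -1 -3.42 -3.29 0.08 0 0 1.2; -1 -3.49 -3.22 0.09 0 0 1.1; -1 -3.55 -3.15 0.08 0 0 1.2",
  force=6,
)

```text
clock: 2.0
position: [0.259, 0.3774, 0.2187]
tcp_rot: [180.0, 0.0, 160.8]
wrist_force: [1.6, 0.6, -0.3]
grip_width: 0.999
gripper_force: 0.0
```

Call:
move_arm(
  commands="-1 -3.61 -3.08 0.09 0 0 1.1; -1 -3.67 -3.01 0.08 0 0 1.2; -1 -3.73 -2.93 0.09 0 0 1.1; -1 -3.79 -2.86 0.08 0 0 1.2; -1 -3.85 -2.78 0.09 0 0 1.1",
)

```text
clock: 2.5
position: [0.379, 0.1723, 0.2146]
tcp_rot: [180.0, 0.0, 155.0]
wrist_force: [0.8, 0.9, -0.0]
grip_width: 0.996
gripper_force: 0.0
```

Call:
move_arm(
  commands="-1 -3.9 -2.71 0.08 0 0 1.2; -1 -3.96 -2.62 0.09 0 0 1.1; -1 -4.01 -2.55 0.08 0 0 1.2; -1 -4.06 -2.46 0.09 0 0 1.1; -1 -4.1 -2.39 0.08 0 0 1.2",
)

```text
clock: 3.0
position: [0.4987, -0.033, 0.2103]
tcp_rot: [180.0, 0.0, 149.2]
wrist_force: [0.3, -1.2, 0.3]
grip_width: 0.998
gripper_force: 0.0
```

Call:
move_arm(
  commands="-1 0 0 0 0 0 0; -1 0 0 0 0 0 0",
)

```text
clock: 3.2
position: [0.498, -0.0318, 0.2098]
tcp_rot: [-180.0, -0.0, 149.1]
wrist_force: [-0.7, 0.0, -0.3]
grip_width: 0.999
gripper_force: 0.0
```

Call:
move_arm(
  commands="-1 0 0 2.4 0 0 0; -1 0 0 2.4 0 0 0; -1 0 0 2.4 0 0 0; -1 0 0 2.4 0 0 0; -1 0 0 2.4 0 0 0",
)

```text
clock: 3.7
position: [0.4968, -0.0292, 0.0895]
tcp_rot: [180.0, -0.0, 149.4]
wrist_force: [0.3, -0.4, 0.0]
grip_width: 0.999
gripper_force: 0.0
```

Call:
move_arm(
  commands="0.9 0 0 0 0 0 0; 0.9 0 0 0 0 0 0; 0.9 0 0 0 0 0 0; 0.9 0 0 0 0 0 0; 0.9 0 0 0 0 0 0",
)

```text
clock: 4.2
position: [0.4987, -0.0311, 0.0911]
tcp_rot: [180.0, 0.1, 149.3]
wrist_force: [-0.4, -0.4, 0.4]
grip_width: 0.584
gripper_force: 0.0
```

Run:
```python
from plan import *
import math
s=robot.state();print(s['grip_width'],s['gripper_force'],s['wrist_force'])
th=math.radians(7);o=np.array([.590,.029])
def W(x,y): return o+np.array([x*math.cos(th)-y*math.sin(th),x*math.sin(th)+y*math.cos(th)])
p0=s['position']; a0=.912
f0=W(-.125*math.sin(a0),-.125+.125*math.cos(a0));print('f0',f0)
off=p0[:2]-f0
g=[]
for i in range(1,11):
    a=a0+(1.44-a0)*i/10
    w=W(-.125*math.sin(a),-.125+.125*math.cos(a))+off*(1-i/10)*1
    g.append((w[0],w[1],.09,7+90+math.degrees(a),1))
plan(g)
im=cam('wrist');save(im,'w1.png')
```

```text
0.5837892024049649 0.0 [-0.37141702 -0.43347372  0.43877541]
f0 [ 0.49780368 -0.03116367]
pos [49.86580361 -3.10561765  9.109205  ] [1.79967319e+02 1.07680547e-01 1.49270196e+02] t 4.2
G -0.01 -0.66 0.11 0 0 -3; G -0.01 -0.67 0 0 0 -3; G -0.01 -0.66 0 0 0 -3.1; G -0.01 -0.67 0 0 0 -3; G -0.01 -0.66 0 0 0 -3
G -0.01 -0.66 0 0 0 -3; G -0.01 -0.67 0 0 0 -3.1; G -0.01 -0.66 0 0 0 -3; G -0.01 -0.66 0 0 0 -3; G -0.01 -0.66 0 0 0 -3
end [48.02808219 -9.39756499  8.999205  ] 179.47019645415764
```

Call:
move_arm(
  commands="0.9 0 0 0 0 0 0; 0.9 0 0 0 0 0 0; 0.9 0 0 0 0 0 0; 0.9 0 0 0 0 0 0; 0.9 0 0 0 0 0 0",
)

```text
clock: 4.75
position: [0.4979, -0.0311, 0.0901]
tcp_rot: [-180.0, -0.0, 149.3]
wrist_force: [-0.3, -1.1, 0.8]
grip_width: 0.225
gripper_force: 6.0
```

Call:
move_arm(
  commands="0.9 -0.01 -0.66 0.1 0 0 -3; 0.9 -0.01 -0.66 0 0 0 -3; 0.9 -0.01 -0.66 0 0 0 -3; 0.9 -0.01 -0.66 0 0 0 -3; 0.9 -0.01 -0.66 0 0 0 -3",
)

```text
clock: 5.25
position: [0.4852, -0.0608, 0.0896]
tcp_rot: [179.9, 0.1, 164.4]
wrist_force: [1.6, 3.3, 5.0]
grip_width: 0.222
gripper_force: 6.0
```

Call:
move_arm(
  commands="0.9 -0.01 -0.66 0 0 0 -3; 0.9 -0.01 -0.66 0 0 0 -3; 0.9 -0.01 -0.66 0 0 0 -3; 0.9 -0.01 -0.66 0 0 0 -3; 0.9 -0.01 -0.66 0 0 0 -3",
)

```text
clock: 5.75
position: [0.4804, -0.0934, 0.0896]
tcp_rot: [180.0, 0.1, 179.4]
wrist_force: [2.6, 3.4, 4.0]
grip_width: 0.219
gripper_force: 6.0
```

Call:
move_arm(
  commands="0.9 0 0 0 0 0 0; 0.9 0 0 0 0 0 0; 0.9 0 0 0 0 0 0",
)

```text
clock: 6.05
position: [0.4804, -0.094, 0.0895]
tcp_rot: [-179.9, 0.1, 179.2]
wrist_force: [0.7, -1.7, 5.4]
grip_width: 0.221
gripper_force: 6.0
```

Call:
move_arm(
  commands="0.3 0 0 0 0 0 0; 0.3 0 0 0 0 0 0; 0.3 0 0 0 0 0 0; -0.2 0 0 0 0 0 0; -0.2 0 0 0 0 0 0",
)

```text
clock: 6.55
position: [0.4792, -0.0935, 0.0889]
tcp_rot: [180.0, -0.0, 179.3]
wrist_force: [0.2, -0.4, 0.4]
grip_width: 0.494
gripper_force: 0.0
```

Call:
move_arm(
  commands="-1 0 0 -1.5 0 0 0; -1 0 0 -3 0 0 0; -1 0 0 -3 0 0 0; -1 0 0 0 0 0 0",
)

```text
clock: 6.95
position: [0.4821, -0.0944, 0.1675]
tcp_rot: [-179.9, 0.4, 179.3]
wrist_force: [0.4, -1.2, 0.1]
grip_width: 0.858
gripper_force: 0.0
```

Run:
```python
from plan import *
plan([(.45,-.302,.16,195.4,5),(.45,-.302,.009,195.4,5)])
im=cam('top');save(im,'top1.png');P=cloud(im);C=im['pixels']
hsv=cv2.cvtColor(C,cv2.COLOR_RGB2HSV)
q=P[(hsv[...,0]>5)&(hsv[...,0]<18)&(hsv[...,1]>190)&(hsv[...,2]>150)&(P[...,2]>.11)&(P[...,2]<.14)&(abs(P[...,1])<.25)]
print(q.mean(0) if len(q) else 'hidden')
bl=(hsv[...,0]>100)&(hsv[...,0]<125)&(hsv[...,1]>120)&(P[...,2]>.06)&(P[...,2]<.095)&(abs(P[...,1])<.25)
q=P[bl];print(len(q));
d=q[:,:2]-[.59,.029];t=np.radians(7);c=d@np.array([[np.cos(t),-np.sin(t)],[np.sin(t),np.cos(t)]]);print(c.min(0),c.max(0),c.mean(0))
cv2.imwrite('pics/top1c.png',cv2.resize(C[120:300,180:500,::-1],(800,450),interpolation=cv2.INTER_CUBIC))
```

```text
pos [48.21415526 -9.44489769 16.7470746 ] [-179.87345509    0.36581648  179.26509822] t 6.95
G 0.59 -4.16 0.15 0 0 -3.2; G 0.82 -4.12 0.15 0 0 -3.2; G 1.05 -4.07 0.15 0 0 -3.2; G 1.27 -4 0.15 0 0 -3.3; G 1.51 -3.92 0.15 0 0 -3.2
G 0 0 3.02 0 0 0; G 0 0 3.02 0 0 0; G 0 0 3.02 0 0 0; G 0 0 3.02 0 0 0; G 0 0 3.02 0 0 0
end [ 44.99727587 -30.20032436   0.8970746 ] 195.36509822313056
hidden
15
[-0.53921508 -0.09793449] [-0.01373617  0.11711472] [-0.05634371 -0.08084645]
```

View pics/top1c.png

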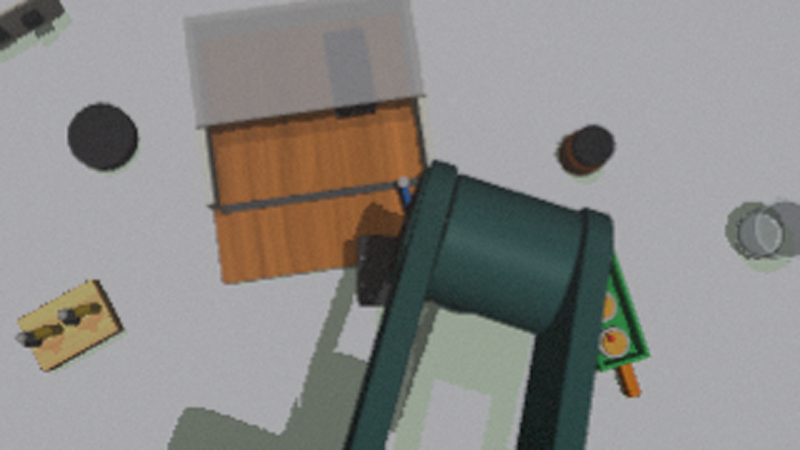

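The door is folded: its panel lies along the hinge side, with the far end at crop (405,185). Now to the tray.

Call:
move_arm(
  commands="-1 0.59 -4.16 0.15 0 0 -3.2; -1 0.82 -4.12 0.15 0 0 -3.2; -1 1.05 -4.07 0.15 0 0 -3.2; -1 1.27 -4 0.15 0 0 -3.3; -1 1.51 -3.92 0.15 0 0 -3.2",
  force=25,
)

```text
clock: 7.5
position: [0.4461, -0.3021, 0.1551]
tcp_rot: [179.9, -0.1, -164.5]
wrist_force: [-0.3, -0.8, -0.3]
grip_width: 1.003
gripper_force: 0.0
```

Call:
move_arm(
  commands="-1 0 0 2 0 0 0; -1 0 0 2 0 0 0; -1 0 0 2 0 0 0; -1 0 0 0 0 0 0; -1 0 0 0 0 0 0",
)

```text
clock: 8.0
position: [0.4466, -0.3005, 0.0957]
tcp_rot: [179.9, -0.1, -164.6]
wrist_force: [-0.0, -0.7, 0.2]
grip_width: 1.001
gripper_force: 0.0
```

Run:
```python
from fit import *
s=robot.state();print(s['position'],s['tcp_rot'],s['grip_width'])
im=cam('wrist');save(im,'w2.png');P=cloud(im)
print(tray_fit(P,im['pixels']))
im=cam('top');P=cloud(im);C=im['pixels']
hsv=cv2.cvtColor(C,cv2.COLOR_RGB2HSV)
q=P[(hsv[...,0]>5)&(hsv[...,0]<18)&(hsv[...,1]>190)&(hsv[...,2]>150)&(P[...,2]>.11)&(P[...,2]<.14)&(abs(P[...,1])<.25)]
print(len(q),q.mean(0) if len(q) else 'hidden')
```

```text
[ 0.4466 -0.3005  0.0957] [ 179.8797   -0.0882 -164.6358] 1.001018144961189
(array([ 445.4433, -302.2293]), np.float32(58.08619), np.float32(134.91823), np.float32(15.807633), np.float64(0.034418837327756385), 2546)
18 [ 0.4821 -0.0952  0.1227]
```

View pics/w2.png

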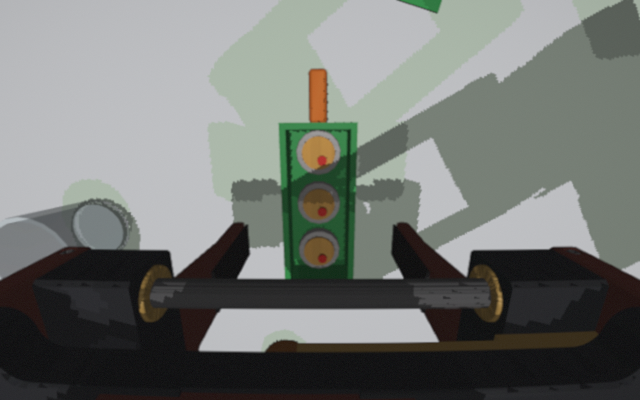

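Call:
move_arm(
  commands="-1 -0.25 0 1.8 0 0 0; -1 0 0 1.8 0 0 0; -1 0 0 1.8 0 0 0; -1 0 0 1.8 0 0 0; -1 0 0 1.5 0 0 0",
  force=35,
)

```text
clock: 8.6
position: [0.4505, -0.3009, 0.0099]
tcp_rot: [-179.9, 0.1, -164.6]
wrist_force: [0.2, 0.4, 0.3]
grip_width: 0.997
gripper_force: 0.0
```

Call:
move_arm(
  commands="0.9 0 0 0 0 0 0; 0.9 0 0 0 0 0 0; 0.9 0 0 0 0 0 0; 0.9 0 0 0 0 0 0; 0.9 0 0 0 0 0 0",
)

```text
clock: 9.1
position: [0.4505, -0.3011, 0.0107]
tcp_rot: [-179.9, 0.1, -164.6]
wrist_force: [-0.4, 1.0, 6.7]
grip_width: 0.681
gripper_force: 35.0
```

Call:
move_arm(
  commands="0.9 0 0 0 0 0 0; 0.9 0 0 0 0 0 0; 0.9 0 0 0 0 0 0",
)

```text
clock: 9.4
position: [0.4505, -0.301, 0.0107]
tcp_rot: [-179.9, 0.1, -164.6]
wrist_force: [0.3, 1.5, 6.7]
grip_width: 0.678
gripper_force: 35.0
```

Call:
move_arm(
  commands="0.9 0 0 -0.5 0 0 0; 0.9 0 0 -1.5 0 0 0; 0.9 0 0 -2 0 0 0; 0.9 0 0 -3 0 0 0; 0.9 0 0 -3 0 0 0",
)

```text
clock: 9.9
position: [0.4489, -0.2998, 0.1102]
tcp_rot: [179.9, -0.1, -164.6]
wrist_force: [-0.5, 0.3, -3.3]
grip_width: 0.679
gripper_force: 35.0
```

Call:
move_arm(
  commands="0.9 0 0 -3 0 0 0; 0.9 0 0 -3 0 0 0; 0.9 0 0 -2 0 0 0; 0.9 0 0 0 0 0 0",
)

```text
clock: 10.3
position: [0.4511, -0.3016, 0.1924]
tcp_rot: [-179.7, 0.2, -164.6]
wrist_force: [-0.1, -0.8, -2.5]
grip_width: 0.682
gripper_force: 35.0
```

Run:
```python
from fit import *
s=robot.state();print(s['position'],s['tcp_rot'],s['grip_width'],s['gripper_force'],s['wrist_force'],s['torque'],s['joint_positions'])
for n in ['wrist','top']:
    im=cam(n);save(im,n+'3.png');P=cloud(im);print(tray_fit(P,im['pixels'],.18-.01))
print(tray_fit(P,im['pixels'],.15))
```

```text
[ 0.4511 -0.3016  0.1924] [-179.7345    0.1683 -164.6369] 0.6819330895150091 34.989084005355835 [-0.0617 -0.7841 -2.485 ] [ 0.0297 -0.0726 -0.0212] [ -41.0598   17.4465   96.0403   -0.0072   66.199  -146.4196]
(array([ 446.1554, -302.7061]), np.float32(60.53221), np.float32(135.88664), np.float32(15.547872), np.float64(0.2121671045844796), 8273)
(array([ 581.3478, -473.4835]), np.float32(534.3179), np.float32(126.37436), np.float32(-54.895424), np.float64(0.21370038534901173), 118)
(array([ 445.9164, -303.136 ]), np.float32(142.23587), np.float32(22.401337), np.float32(-5.315761), np.float64(0.18715512955480143), 41)
```

Run:
```python
from plan import *
plan([(.46,-.274,.192,195.0,2),(.58,.051,.192,187.6,10),(.5932,.0848,.192,187,3),(.5932,.0848,.192,187,2),(.5932,.0848,.04,187,5)])
```

```text
pos [ 44.9362153  -30.01693419  18.91856065] [ 1.79991400e+02 -1.48079936e-02 -1.64639679e+02] t 10.4
G -0.86 1.12 -0.14 0 0 0.2; G -0.86 1.12 -0.14 0 0 0.2; G -2 2.83 0 0 0 0.7; G -1.96 2.85 0 0 0 0.7; G -1.93 2.88 0 0 0 0.7
G -1.89 2.9 0 0 0 0.8; G -1.85 2.93 0 0 0 0.7; G -1.82 2.95 0 0 0 0.8; G -1.77 2.98 0 0 0 0.7; G -1.74 3 0 0 0 0.8
G -1.7 3.02 0 0 0 0.7; G -1.66 3.04 0 0 0 0.8; G -0.58 1.06 0 0 0 0.2; G -0.58 1.06 0 0 0 0.2; G -0.58 1.06 0 0 0 0.2
G 0 0 0 0 0 0; G 0 0 0 0 0 0; G 0 0 3.04 0 0 0; G 0 0 3.04 0 0 0; G 0 0 3.04 0 0 0
G 0 0 3.04 0 0 0; G 0 0 3.04 0 0 0
end [59.31974791  8.47823406  3.99856065] -173.03967863128116
```

Call:
move_arm(
  commands="0.9 -0.86 1.12 0 0 0 0.2; 0.9 -0.86 1.12 0 0 0 0.2; 0.9 -2 2.83 0 0 0 0.7; 0.9 -1.96 2.85 0 0 0 0.7; 0.9 -1.93 2.88 0 0 0 0.7",
)

```text
clock: 10.9
position: [0.4962, -0.1741, 0.1884]
tcp_rot: [179.9, -0.1, -167.2]
wrist_force: [0.8, -0.4, -3.5]
grip_width: 0.684
gripper_force: 35.0
```

Call:
move_arm(
  commands="0.9 -1.89 2.9 0 0 0 0.8; 0.9 -1.85 2.93 0 0 0 0.7; 0.9 -1.82 2.95 0 0 0 0.8; 0.9 -1.77 2.98 0 0 0 0.7; 0.9 -1.74 3 0 0 0 0.8",
)

```text
clock: 11.4
position: [0.5557, -0.0113, 0.1884]
tcp_rot: [179.9, -0.1, -170.9]
wrist_force: [0.4, 0.0, -3.1]
grip_width: 0.68
gripper_force: 35.0
```

Call:
move_arm(
  commands="0.9 -1.7 3.02 0 0 0 0.7; 0.9 -1.66 3.04 0 0 0 0.8; 0.9 -0.58 1.06 0 0 0 0.2; 0.9 -0.58 1.06 0 0 0 0.2; 0.9 -0.58 1.06 0 0 0 0.2",
)

```text
clock: 11.9
position: [0.593, 0.0851, 0.1888]
tcp_rot: [-180.0, -0.1, -173.0]
wrist_force: [-0.7, -0.2, -3.0]
grip_width: 0.683
gripper_force: 35.0
```

Call:
move_arm(
  commands="0.9 0 0 2 0 0 0; 0.9 0 0 2.5 0 0 0; 0.9 0 0 2.5 0 0 0; 0.9 0 0 2 0 0 0; 0.9 0 0 1 0 0 0",
)

```text
clock: 12.4
position: [0.5921, 0.0839, 0.0875]
tcp_rot: [180.0, -0.2, -173.1]
wrist_force: [0.5, 0.3, -3.4]
grip_width: 0.679
gripper_force: 35.0
```

Run:
```python
from fit import *
s=robot.state();print(s['position'],s['tcp_rot'],s['grip_width'],s['gripper_force'])
im=cam('wrist');save(im,'w4.png');P=cloud(im);print(tray_fit(P,im['pixels'],s['position'][2]-.01))
s=robot.state();print(s['position'])
```

```text
[0.5921 0.0839 0.0875] [ 179.9963   -0.1991 -173.1007] 0.6792462684759142 34.98914837837219
(array([586.6235,  83.0178]), np.float32(60.130386), np.float32(134.62376), np.float32(7.0125737), np.float64(0.11162573309488107), 5981)
[0.5918 0.084  0.0868]
```

View pics/w4.png

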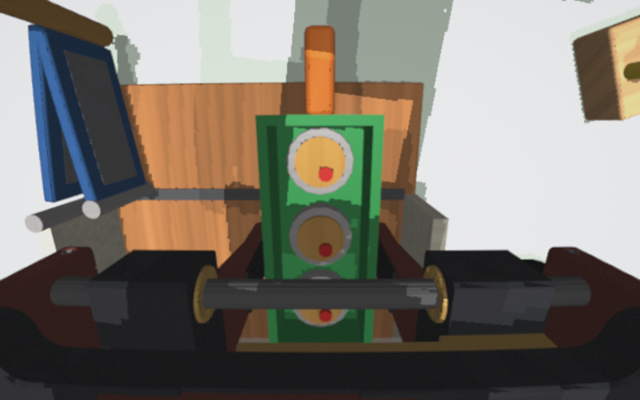

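Call:
move_arm(
  commands="0.9 0 0 2 0 0 0; 0.9 0 0 2 0 0 0; 0.9 0 0 1.2 0 0 0; 0.9 0 0 0.5 0 0 0; 0.9 0 0 0.25 0 0 0",
)

```text
clock: 12.95
position: [0.5939, 0.0844, 0.0302]
tcp_rot: [-180.0, 0.0, -173.0]
wrist_force: [0.7, -0.4, -3.0]
grip_width: 0.68
gripper_force: 35.0
```

Call:
move_arm(
  commands="0.9 0 0 0.1 0 0 0; 0.9 0 0 0 0 0 0",
)

```text
clock: 13.15
position: [0.5942, 0.0844, 0.0297]
tcp_rot: [-180.0, 0.1, -173.0]
wrist_force: [0.2, -0.4, -3.0]
grip_width: 0.678
gripper_force: 35.0
```

Still 3–4 mm above the board, so I'll ease it down.

Call:
move_arm(
  commands="0.9 0 0 0.1 0 0 0; 0.9 0 0 0.1 0 0 0; 0.9 0 0 0.1 0 0 0; 0.9 0 0 0 0 0 0",
)

```text
clock: 13.55
position: [0.5935, 0.0844, 0.026]
tcp_rot: [-180.0, -0.0, -173.0]
wrist_force: [-0.5, 0.5, -2.8]
grip_width: 0.684
gripper_force: 35.0
```

Call:
move_arm(
  commands="0.9 0 0 0.1 0 0 0; 0.9 0 0 0.1 0 0 0; 0.9 0 0 0 0 0 0",
)

```text
clock: 13.85
position: [0.5936, 0.0844, 0.0257]
tcp_rot: [-180.0, 0.0, -173.0]
wrist_force: [-5.0, 1.0, 13.1]
grip_width: 0.678
gripper_force: 35.0
```

Call:
move_arm(
  commands="-0.8 0 0 -0.1 0 0 0; -0.8 0 0 0 0 0 0; -0.8 0 0 0 0 0 0; -0.8 0 0 0 0 0 0; -0.8 0 0 0 0 0 0",
  force=20,
)

```text
clock: 14.35
position: [0.5936, 0.0844, 0.0249]
tcp_rot: [-180.0, -0.0, -173.0]
wrist_force: [-0.9, 0.3, -0.4]
grip_width: 0.899
gripper_force: 0.0
```

Call:
move_arm(
  commands="-0.8 0 0 -1 0 0 0; -0.8 0 0 -2 0 0 0; -0.8 0 0 -3 0 0 0; -0.8 0 0 -1.5 0 0 0; -0.8 0 0 0 0 0 0",
)

```text
clock: 14.85
position: [0.5957, 0.0845, 0.1031]
tcp_rot: [-180.0, 0.3, -173.0]
wrist_force: [0.0, -0.6, 0.2]
grip_width: 0.899
gripper_force: 0.0
```

Call:
move_arm(
  commands="-0.3 2 0 0 0 0 0; -0.3 3 0 0 0 0 0; -0.3 3 0 0 0 0 0; -0.3 1.2 0 0 0 0 0; -0.3 0 0 0 0 0 0",
)

```text
clock: 15.35
position: [0.5003, 0.0732, 0.0996]
tcp_rot: [180.0, -0.1, -173.0]
wrist_force: [0.7, -0.2, 0.0]
grip_width: 0.649
gripper_force: 0.0
```

Run:
```python
from fit import *
s=robot.state();print(s['position'],s['tcp_rot'],s['grip_width'],s['wrist_force'])
for n in ['wrist','top']:
    im=cam(n);save(im,n+'5.png');P=cloud(im);C=im['pixels'];print(tray_fit(P,C,.015))
    hsv=cv2.cvtColor(C,cv2.COLOR_RGB2HSV)
    q=P[(hsv[...,0]>5)&(hsv[...,0]<18)&(hsv[...,1]>190)&(hsv[...,2]>110)&(P[...,2]>.044)&(P[...,2]<.056)&(P[...,0]>.44)&(P[...,0]<.523)&(P[...,1]>.03)&(P[...,1]<.11)]
    if len(q): print('pull',len(q),q.mean(0),q.min(0),q.max(0))
```

```text
[0.5003 0.0732 0.0996] [ 179.9916   -0.1269 -173.0473] 0.6486280482395105 [ 0.7003 -0.2417  0.0375]
(array([571.9069,  81.8102]), np.float32(58.3102), np.float32(105.180664), np.float32(7.320862), np.float64(0.049116572945634825), 1507)
pull 340 [0.5071 0.0739 0.0486] [0.4839 0.0676 0.0462] [0.5206 0.0807 0.0505]
(array([636.5557,  88.7377]), np.float32(57.93072), np.float32(49.791622), np.float32(-82.855515), np.float64(0.05027710366944243), 74)
```

View pics/wrist5.png

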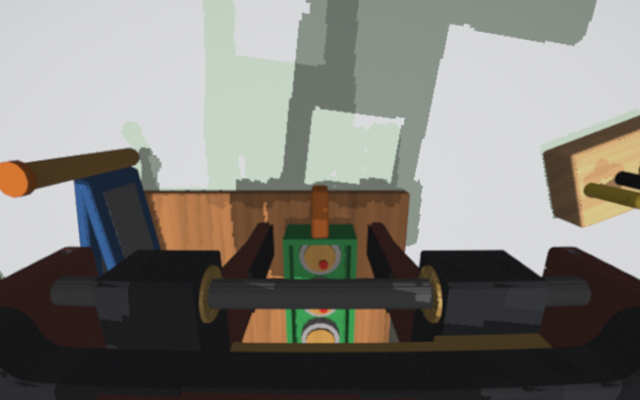

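Call:
move_arm(
  commands="-0.3 0 0 2.2 0 0 0; -0.3 0 0 2.2 0 0 0; -0.3 0 0 2 0 0 0; -0.3 0 0 1 0 0 0; -0.3 0 0 0 0 0 0",
  force=20,
)

```text
clock: 15.95
position: [0.5027, 0.0733, 0.0248]
tcp_rot: [180.0, -0.1, -173.0]
wrist_force: [-0.3, -0.2, 0.6]
grip_width: 0.652
gripper_force: 0.0
```

Call:
move_arm(
  commands="0.95 0 0 0 0 0 0; 0.95 0 0 0 0 0 0; 0.95 0 0 0 0 0 0; 0.95 0 0 0 0 0 0; 0.95 0 0 0 0 0 0",
)

```text
clock: 16.45
position: [0.5025, 0.0733, 0.0265]
tcp_rot: [-180.0, 0.0, -173.0]
wrist_force: [0.2, -0.1, 0.2]
grip_width: 0.236
gripper_force: 0.0
```

Call:
move_arm(
  commands="0.95 0 0 0 0 0 0; 0.95 0 0 0 0 0 0; 0.95 0 0 0 0 0 0; 0.95 0 0 0 0 0 0; 0.95 0 0 0 0 0 0",
)

```text
clock: 16.95
position: [0.5024, 0.0733, 0.0263]
tcp_rot: [-180.0, 0.0, -173.0]
wrist_force: [-0.8, 0.3, 6.3]
grip_width: 0.16
gripper_force: 20.0
```

Call:
move_arm(
  commands="0.95 -0.5 0 0 0 0 0; 0.95 -1 0 0 0 0 0; 0.95 -1.2 0 0 0 0 0; 0.95 -1.2 0 0 0 0 0; 0.95 -1.2 0 0 0 0 0",
)

```text
clock: 17.45
position: [0.5498, 0.0794, 0.0259]
tcp_rot: [180.0, -0.4, -173.0]
wrist_force: [-6.9, -1.0, 12.3]
grip_width: 0.156
gripper_force: 20.0
```

Call:
move_arm(
  commands="0.95 -1.2 0 0 0 0 0; 0.95 -1.2 0 0 0 0 0; 0.95 -1.2 0 0 0 0 0; 0.95 -1.2 0 0 0 0 0; 0.95 -0.6 0 0 0 0 0",
)

```text
clock: 17.95
position: [0.6057, 0.086, 0.0259]
tcp_rot: [180.0, -0.1, -173.0]
wrist_force: [-6.6, -0.5, 9.3]
grip_width: 0.16
gripper_force: 20.0
```

Run:
```python
from fit import *
s=robot.state();print(s['position'],s['tcp_rot'],s['grip_width'],s['wrist_force'])
im=cam('wrist');save(im,'w6.png')
```

```text
[0.6057 0.086  0.0259] [ 179.9984   -0.1477 -173.0312] 0.1602916910782299 [-6.6187 -0.4957  9.2703]
```

View pics/w6.png

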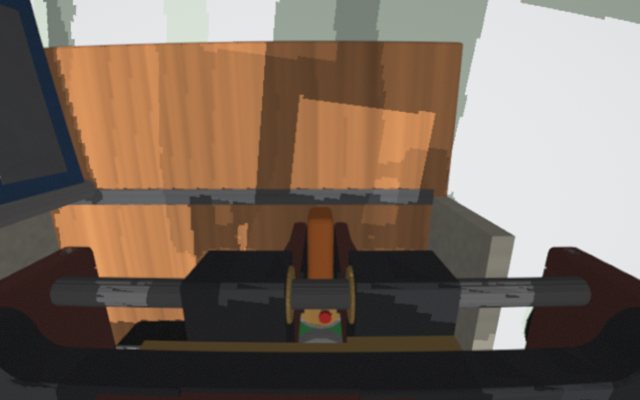

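Call:
move_arm(
  commands="0.95 -0.8 0 0 0 0 0; 0.95 -0.9 0 0 0 0 0; 0.95 -0.5 0 0 0 0 0; 0.95 -0.2 0 0 0 0 0",
)

```text
clock: 18.4
position: [0.6295, 0.0888, 0.0259]
tcp_rot: [-180.0, -0.1, -173.0]
wrist_force: [-5.6, -0.9, 7.9]
grip_width: 0.155
gripper_force: 20.0
```

Call:
move_arm(
  commands="0.95 -0.2 0 0 0 0 0; 0.95 -0.2 0 0 0 0 0; 0.95 0 0 0 0 0 0",
)

```text
clock: 18.7
position: [0.6332, 0.0894, 0.0259]
tcp_rot: [180.0, -0.1, -173.0]
wrist_force: [-3.2, -0.8, 4.9]
grip_width: 0.157
gripper_force: 20.0
```

Call:
move_arm(
  commands="0.95 -0.15 0 0 0 0 0; 0.95 -0.15 0 0 0 0 0; 0.95 0 0 0 0 0 0",
)

```text
clock: 19.0
position: [0.6361, 0.0897, 0.0259]
tcp_rot: [180.0, -0.1, -173.0]
wrist_force: [-2.7, -0.1, 5.5]
grip_width: 0.158
gripper_force: 20.0
```

Call:
move_arm(
  commands="0.95 -0.15 0 0 0 0 0; 0.95 -0.1 0 0 0 0 0; 0.95 0 0 0 0 0 0",
)

```text
clock: 19.3
position: [0.6381, 0.09, 0.0259]
tcp_rot: [180.0, -0.2, -173.0]
wrist_force: [-6.3, -0.4, 7.2]
grip_width: 0.161
gripper_force: 20.0
```

Call:
move_arm(
  commands="0.95 -0.1 0 0 0 0 0; 0.95 -0.1 0 0 0 0 0; 0.95 0 0 0 0 0 0",
)

```text
clock: 19.6
position: [0.6381, 0.09, 0.0259]
tcp_rot: [180.0, -0.4, -173.0]
wrist_force: [-9.7, -1.6, 11.9]
grip_width: 0.155
gripper_force: 20.0
```

Call:
move_arm(
  commands="0.95 -0.1 0 0 0 0 0; 0.95 -0.1 0 0 0 0 0; 0.95 0 0 0 0 0 0",
)

```text
clock: 19.9
position: [0.6383, 0.09, 0.0258]
tcp_rot: [180.0, -0.6, -173.0]
wrist_force: [-14.5, -1.8, 14.8]
grip_width: 0.158
gripper_force: 20.0
```

Call:
move_arm(
  commands="0.95 0.3 0 0 0 0 0; 0.95 0 0 0 0 0 0; 0.3 0 0 0 0 0 0; 0.3 0 0 0 0 0 0; 0.3 0 0 0 0 0 0",
)

```text
clock: 20.4
position: [0.6416, 0.0902, 0.0259]
tcp_rot: [-180.0, 0.1, -173.0]
wrist_force: [0.4, 0.3, -0.1]
grip_width: 0.342
gripper_force: 0.0
```

Call:
move_arm(
  commands="0.3 0 0 0 0 0 0; 0.3 0 0 -1 0 0 0; 0.3 0 0 -2 0 0 0; 0.3 0 0 -3 0 0 0; 0.3 0 0 -3 0 0 0",
)

```text
clock: 20.9
position: [0.6406, 0.0902, 0.1173]
tcp_rot: [-180.0, -0.0, -173.0]
wrist_force: [0.9, -0.2, 0.6]
grip_width: 0.35
gripper_force: 0.0
```

Call:
move_arm(
  commands="0.3 0 0 -4 0 0 0; 0.3 0 0 -4 0 0 0; 0.3 3 3 -3 0 0 0; 0.3 4 4 0 0 0 0; 0.3 4 4 0 0 0 0",
)

```text
clock: 21.4
position: [0.5298, 0.1777, 0.2271]
tcp_rot: [180.0, 0.2, -173.1]
wrist_force: [-0.5, 0.5, 0.1]
grip_width: 0.352
gripper_force: 0.0
```

Call:
move_arm(
  commands="0.3 4 4 0 0 0 0; 0.3 3 4 0 0 0 0; 0.3 0 4 0 0 0 0; 0.3 0 3 0 0 0 0; 0.3 0 0 0 0 0 0",
)

```text
clock: 21.9
position: [0.4468, 0.3168, 0.226]
tcp_rot: [179.9, 0.1, -172.8]
wrist_force: [0.2, -0.3, -0.0]
grip_width: 0.352
gripper_force: 0.0
```

Run:
```python
from fit import *
s=robot.state();print(s['clock'],s['position'],s['wrist_force'])
im=cam('top');P=cloud(im);C=im['pixels']
hsv=cv2.cvtColor(C,cv2.COLOR_RGB2HSV)
t=np.radians(7);M=np.array([[np.cos(t),-np.sin(t)],[np.sin(t),np.cos(t)]])
o=(hsv[...,0]>5)&(hsv[...,0]<18)&(hsv[...,1]>190)&(hsv[...,2]>110)&(abs(P[...,1])<.25)
for n,m in [('cap',o&(P[...,2]>.11)&(P[...,2]<.14)),('pull',o&(P[...,2]>.043)&(P[...,2]<.056)&(P[...,0]>.55))]:
    q=(P[m][:,:2]-[.59,.029])@M
    if len(q): print(n,len(q),q.mean(0),q.min(0),q.max(0))
cv2.imwrite('pics/top7c.png',cv2.resize(C[120:300,180:500,::-1],(800,450),interpolation=cv2.INTER_CUBIC))
```

```text
21.9 [0.4468 0.3168 0.226 ] [ 0.2398 -0.2836 -0.0432]
cap 6 [-0.1228 -0.107 ] [-0.1299 -0.1105] [-0.1165 -0.1037]
pull 47 [0.0561 0.0534] [0.0383 0.0479] [0.0729 0.0595]
```

View pics/top7c.png

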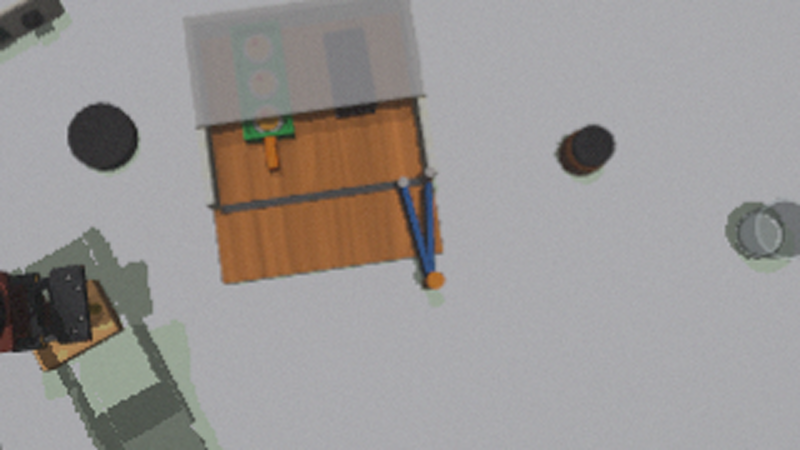

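The tray is home: its pull is at crop (272,155) and the mid-bar gives an origin of about x = 146 mm. The door is folded and the bystanders have not moved.

```bash
python3 -c "
from rig import robot
print(robot.job_done())"
```

```text
the job is handed in; nothing more can be done
None
```

Job handed in at about 22 s: my last camera check showed the door folded open, the tray home against the back wall and let go, and nothing else moved; no verdict was returned.

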